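Close the bobbin tub

ROBOT

A 6-joint arm with a two-finger parallel gripper is mounted at the origin on the work surface. World frame = base frame: x ahead of the robot, y to its left, z up, the work surface at z = 0. Lengths are in mm, angles in rad, forces in N, time in s.
With the tool pointing down it reaches from about 400 to 925 mm from the base axis. Payload 12.5 kg.
Tool frame: the origin (TCP) lies midway between the tips of the shut fingers; the grasp point (between the pads) lies 19 mm behind it; z points along the fingers, y is the line along which they close (so a half turn about z gives the same grasp; the last joint's range is limited). The gripper opens to 95 mm and grips with 3 to 60 N. Pads are 20 mm wide; open, the fingers measure 119 mm over their backs; the gripper's body (75 mm by 180 mm) begins 59 mm behind the grasp point.
Start: joints at [-1.26, 0.491, 1.559, -0, 1.092, -0.106], TCP at [253.047, -571.502, 214.661] pointing down, gripper open.
Joint ranges: [-3.1, 3.1], [-0.84, 2.19], [0.05, 2.79], [-1.13, 4.28], [0.06, 2.93], [-2.69, 2.69]. Speed limits (rad/s): [2.22, 2.22, 2.79, 3.14, 3.14, 3.14].

INTERFACE

Orientations are given as [roll, pitch, yaw] about the fixed x, y, z axes, in that order (R = Rz(yaw) Ry(pitch) Rx(roll)).
In Python, from cell import state, viewer, env, models gives the robot as it stands. The module is installed in compiled form; this text tells all that it offers.
- The arm moves only by the tool arm_command, never from a script. Its argument "rows" is a list of rows, each a list of 2 entries, a list of its own where there are three numbers: the shift along the tool's x, y, z normalised to -1 to 1, where 1 is 0.25 m, then the turn about the tool's z normalised to -1 to 1, where 1 is pi rad. A call has exactly 5 rows; each row shifts and turns the commanded pose from where the row before left it, along the tool's axes as they then stand; what a row does not reach is not made up. A row lasts 1/10 s, in which the tool goes at most 50 mm and 8.59 degrees, less where a joint would pass 70% of its speed; a pose out of reach is approached as far as the arm can. A call with a number of a shift or a turn outside -1 to 1 is refused whole. A call with a gripper value outside its range is refused whole. "claw" is the opening, from 0 (shut) to 1 (fully open), set as the call begins (left out, the last holds). The fingers move at their own pace and stop on an object; the grip force is fixed at half the most. Time passes only in rows, so rows that do not move let the fingers close, or fill a call up. It gives the time, the measured TCP pose, the force, the opening and the grip force at its end, in the units of the state.
- state(): the state, without advancing time (a new reading comes with each control period).
- viewer.read_camera(name): name is "scene" or "side" or "wrist"; returns (picture, depth): 384x512x3 uint8, red, green, blue; 384x512 float32, mm along the optical axis (not along the pixel's ray), 0 where there is no reading.
- viewer.get_calibration(name): a dict with "camera_matrix" (3x3 intrinsics, pixels), "world_to_cam" (4x4, takes a point from world to camera coordinates). Camera axes: x right, y up, looking along -z (the intrinsics and any distortion apply to the point x, -y, -z); pixel columns grow to the right and rows downward; lengths in mm; the calibration is good to about 2 mm. A picture is of the moment at which its call begins: read the wrist's pose just before it. get_calibration takes no time and is no camera call; for the wrist camera it gives the pose at the moment of the call.
- env.job_done(): hands the job in; it is judged then, once.
Trained networks look in the newest picture that a camera, given by its name, has taken for a name from the list of things; names that differ only in an ending like _2 or _b are one class to them, and where a whole thing is asked for, a point or a joint stands for the part that bears it (a point fixed in the world has none). Each returns a list of dicts, best first, with "confidence" (0 to 1); they miss things now and then, are a little off and sometimes report something else, mostly with a low value. They report only what shows in the picture. A call takes as long as a camera call. They do not tell look-alikes from the thing itself.
- models.search_frame(camera, label): "position" ([x, y, z] in mm, in world coordinates, good to about 4 mm: the middle of the surface that is visible of it).
- models.mark_of(camera, label): "position" ([x, y, z] in mm, in world coordinates, good to about 4 mm: a listed point, or the origin of a listed thing).
The state is a dict: "t": time; "joints": joint angles; "qvel": joint speeds; "tau": joint torques, N m; "eef_pos": TCP position; "tcp_rot": TCP orientation; "ft_force": force on the tool from outside, world axes, zero at the start; "moment": the same for the moment, N m; "opening": opening from 0.0 (shut) to 1.0 (fully open); "grip_force": force on a finger pad.
Only numpy, scipy, OpenCV 4.12 (cv2) and the standard library are available. Lean on these libraries where they do the work, as an engineer would, in place of code of your own. Each camera call takes 0.05 s, during which the arm holds its last target. There are 200 camera calls.

TASK

Close the bobbin tub with the lid that fits it, the larger of the two: tuck one short edge of the lid under the tub's fixed lip, swing the other end down and press it gently until the sprung catch snaps over it, so that the lid lies flat and fully home. Do not force the thin plastic, and leave the small lid and the other sewing things where they are.

Things in the scene. Friction and masses are not known exactly. Their poses are not given: they have to be found in the camera images.
- tub_mouth (a point): Centre of the tub's mouth, on the ledge on which the lid rests, 64 mm above the table when not pressed; z up, x along the tub from lip to catch. The recess above the ledge is 142 mm long (x -71 to +71 mm) by 105 mm wide (y -52.5 to +52.5). Its rim stands 7 mm above the ledge; the long sides carry outward flares up to 14 mm above it.
- tub: White plastic bobbin tub, 150 mm long (x), 113 wide (y), 65 tall, in one of three places, turned up to 0.4 rad. Origin at its underside. The end with the lip (-x) is nearer the robot; the sprung catch is at +x. It stays in place on a grey foam pad 14 mm thick, but sinks by up to 12 mm (about 1 N per mm) when pressed, and rises again. Tub and lid crack if pressed together with over 45 N.
- tub_lip (a point): Middle of the inner edge of the rigid lip at the tub's -x end (in the mouth's frame x = -65 mm). The lip is 92 mm wide (y), overhangs the recess by 6 mm; its underside is 6.5 mm above the ledge (this point's height), its top 9.5 mm. It does not give: the lid cannot be dropped straight in, its edge must slide in under the lip tilted, best 10 to 15 degrees (20 at most).
- catch (a joint): Sprung white catch at the tub's +x end, 40 mm wide: slides outward along tub +x; value in m, 0 at rest, at most 0.009. The spring pushes back with 2.4 N at rest, 0.4 N more per mm. A lid edge pressed down on its nose pushes it out 4 to 6 mm, passes, and it springs back over the lid. This takes roughly 7 to 16 N on the lid's top near that end, the tub sinking meanwhile.
- catch_nose (a point): Tip of the catch's nose: at rest at x = 65 mm of the mouth's frame, 8 mm above the ledge, so overhanging the recess by 6 mm; the nose is 2 mm thick there. From it the upper face slopes up and outward to about 17 mm above the ledge.
- lid_mid (a point): The fitting lid: loose white plate 140 mm (x) by 100 (y) by 4, flat beneath, about 80 g, lying on the table, bar up. In the middle of its top a grip bar, 50 mm long (x), 12 wide (y), rises 22 mm above the plate. Point: middle, 13 mm above the underside (26 mm overall); z up. Symmetric: either short edge may go under the lip. Home, its underside is on the ledge.
- small_lid_mid (a point): A smaller, similar loose lid, 100 mm (x) by 75 mm (y) by 4 mm with a 36 mm long grip bar, belonging to another tub; not to be moved. The point is at the middle, 13 mm above its underside.
- lid: The same fitting lid; origin at the centre of its underside.
- spool_red: A red reel of thread standing upright, 38 mm across, 50 mm tall, a bystander; origin at its underside, in the middle.
- spool_white: A white reel of thread standing upright, 38 mm across, 50 mm tall, a bystander; origin at its underside, in the middle.
- spool_blue: A blue reel of thread standing upright, 38 mm across, 60 mm tall, a bystander; origin at its underside, in the middle.
- pin_wheel: A flat white wheel of pins, 80 mm across, 9 mm thick, a bystander; origin at its underside, in the middle.
- tape_roll: A rolled-up green tape measure lying flat, 48 mm across, 16 mm thick, a bystander; origin at its underside, in the middle.
- shears: Dressmaking shears lying flat, about 220 mm long (115 mm of blades towards its x axis), 13 mm thick, a bystander; origin at its underside, at the pivot.
Things that resemble listed ones, but are neither listed nor needed, are in the scene too. What is shaped like the lid but pink, turquoise or yellow is not meant.

How it is judged:
By the outcome, as a careful person would: the job done as asked, in the order asked, and still so for the second after the job is handed in, with the robot touching nothing.
It also fails if it takes over 51 s, if anything falls off the work surface, if the arm or the gripper's body presses on something with over 40 N, if the wrist force passes 120 N, or if a joint passes its speed limit or range.

## Working session

There is one attempt and no reset: what is moved stays moved. The work goes in short steps, Python scripts to look and compute and a tool call to move; the robot and the scene stay as the last step left them, time stands still between calls to the robot, and variables do not carry over. Pictures are saved under pics/ and viewed, at most 10 in all, crops included, and the job is handed in when it is done.

Besides the shell and the picture viewer there is one more tool, called after "Call:" as name(argument=value, ...), one argument or row to a line, values as JSON. arm_command: Moves the arm, as the interface text tells. Scaled input: -1 to 1 covers 0.25 m each way for a shift and pi rad each way for a turn. Its arguments: {"type":"object","properties":{"rows":{"type":"array","items":{"type":"array"}},"claw":{"type":"number"}},"required":["rows"]}

```bash
mkdir -p pics
cat > h.py <<'E'
from cell import state, viewer, env, models
import numpy as np, cv2
from scipy.spatial.transform import Rotation as Ro
def snap(c,fn=None):
    cal=viewer.get_calibration(c); im,d=viewer.read_camera(c)
    if fn: cv2.imwrite('pics/'+fn,im[:,:,::-1])
    return im,d,np.array(cal['camera_matrix']),np.array(cal['world_to_cam'])
def cloud(d,K,T):
    v,u=np.mgrid[:d.shape[0],:d.shape[1]]
    p=np.stack([(u-K[0,2])/K[0,0]*d,-(v-K[1,2])/K[1,1]*d,-d],-1)
    return (p-T[:3,3])@T[:3,:3]
def pix(P,K,T):
    p=T[:3,:3]@np.array(P,float)+T[:3,3]; return K[0,0]*p[0]/-p[2]+K[0,2],K[1,1]*p[1]/p[2]+K[1,2]
E
python3 - <<'E'
from h import *
print(state())
for c in ['scene','side']:
    im,d,K,T=snap(c,c+'0.png')
    for n in ['lid_mid','small_lid_mid','tub_mouth','tub_lip','catch_nose']:
        for r in models.mark_of(c,n)[:4]: print(c,n,np.round(r['position']),round(r['confidence'],2),np.round(pix(r['position'],K,T)))
E
```

```text
{'t': 0.0, 'joints': array([-1.25960799e+00,  4.91577796e-01,  1.55945205e+00, -1.88779055e-05,
        1.09170872e+00, -1.05588381e-01]), 'qvel': array([-0.00168897, -0.00062993, -0.00031671,  0.00011041, -0.00012627,
       -0.0023467 ]), 'tau': array([ 3.04905610e-03, -6.12648225e+01, -2.58179837e+01,  6.93524955e-02,
        4.82367596e-02, -1.13574099e-04]), 'eef_pos': array([ 252.95640875, -571.25151218,  214.04952676]), 'tcp_rot': array([-3.14045135e+00, -1.04121516e-04,  4.16785368e-01]), 'ft_force': array([-0.06172354,  0.15791066,  0.75532402]), 'moment': array([ 0.017685  ,  0.00364515, -0.00854292]), 'grip_force': 0.0, 'opening': 0.999394505692093}
scene lid_mid [214. 384.  15.] 0.98 [298. 108.]
scene lid_mid [ 323. -288.   15.] 0.79 [127. 228.]
scene lid_mid [599.  12.  13.] 0.61 [273. 251.]
scene lid_mid [537. 487.  17.] 0.6 [387. 158.]
scene small_lid_mid [ 528. -241.   13.] 0.66 [177. 278.]
scene tub_mouth [503. 213.  64.] 0.62 [312. 182.]
scene tub_lip [442. 230.  69.] 0.57 [304. 164.]
scene catch_nose [563. 198.  72.] 0.59 [322. 198.]
side lid_mid [ 322. -291.   12.] 0.97 [323. 164.]
side lid_mid [211. 379.  13.] 0.8 [324. 318.]
side lid_mid [537. 487.  15.] 0.69 [154. 321.]
side small_lid_mid [ 530. -247.   13.] 0.68 [264. 161.]
side tub_mouth [506. 216.  64.] 0.57 [218. 226.]
side tub_lip [440. 230.  70.] 0.83 [241. 232.]
side tub_lip [ 701. -180.   -4.] 0.52 [213. 168.]
side catch_nose [569. 200.  72.] 0.42 [198. 216.]
```

View pics/scene0.png

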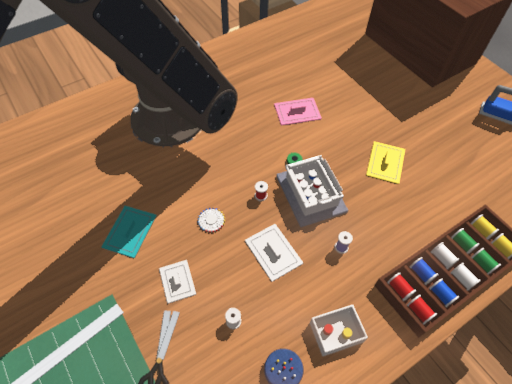

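View pics/side0.png

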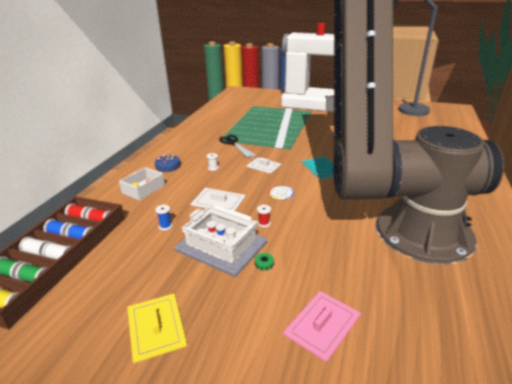

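The white lid at scene pixel (273,251), about (599,12) mm, is the fitting one. The small lid is at (177,278), and the tub is at (312,182) with its lip end towards the robot. Next I'll get the orientations of both from the point cloud.

Run:
```python
from h import *
im,d,K,T=snap('scene'); P=cloud(d,K,T)
im=im.astype(int)
w=(im.min(-1)>120)&(im.max(-1)-im.min(-1)<45)
def rect(m,name):
    q=P[m]; r=cv2.minAreaRect(q[:,:2].astype(np.float32)); print(name,len(q),r, np.median(q[:,2]))
near=lambda x,y,r: np.hypot(P[...,0]-x,P[...,1]-y)<r
lid=near(599,12,95)&w&(P[...,2]>-5)&(P[...,2]<12); rect(lid,'lid')
bar=near(599,12,45)&(P[...,2]>18); rect(bar,'bar')
tub=near(504,214,120)&(P[...,2]>60); rect(tub,'tub')
```

```text
lid 1534 ((597.2565307617188, 16.25808334350586), (101.21424865722656, 139.9811248779297), 87.9432373046875) 3.6481177991671654
bar 93 ((597.1369018554688, 16.722192764282227), (13.170271873474121, 51.22316360473633), 89.63090515136719) 25.275053587599334
tub 939 ((506.4192810058594, 216.44503784179688), (122.7571792602539, 160.81533813476562), 75.5561752319336) 67.86170856090008
```

Call:
arm_command(
  rows=[
    [[0.147,-0.105,0],0],
    [[0.147,-0.105,0],0],
    [[0.147,-0.105,0],0],
    [[0.147,-0.105,0],0],
    [[0.147,-0.105,0],0],
  ],
  claw=0.5,
)

```text
t: 1.15
eef_pos: [368.5, -375.6, 214.8]
tcp_rot: [3.141, -0.0, 0.416]
ft_force: [0.5, -0.6, -1.0]
opening: 0.633
grip_force: 0.0
```

Call:
arm_command(
  rows=[
    [[0.147,-0.105,0],0],
    [[0.147,-0.105,0],0],
    [[0.147,-0.105,0],0],
    [[0.147,-0.105,0],0],
    [[0.147,-0.105,0],0],
  ],
)

```text
t: 1.65
eef_pos: [483.5, -181.0, 214.9]
tcp_rot: [3.141, -0.0, 0.417]
ft_force: [0.9, -0.4, 0.3]
opening: 0.503
grip_force: 0.0
```

Call:
arm_command(
  rows=[
    [[0,0,0],0.035],
    [[0,0,0],0.035],
    [[0,0,0],0.035],
    [[0,0,0],0.035],
    [[0,0,0],0],
  ],
)

```text
t: 2.15
eef_pos: [482.9, -182.6, 214.7]
tcp_rot: [3.141, -0.0, -0.024]
ft_force: [-0.2, 0.6, 0.4]
opening: 0.502
grip_force: 0.0
```

Call:
arm_command(
  rows=[
    [[0.0864,-0.16,0],0],
    [[0.0864,-0.16,0],0],
    [[0.0864,-0.16,0],0],
    [[0.0864,-0.16,0],0],
    [[0.0864,-0.16,0],0],
  ],
)

```text
t: 2.65
eef_pos: [596.1, 16.4, 214.7]
tcp_rot: [3.141, -0.0, -0.019]
ft_force: [-0.0, 0.0, 0.5]
opening: 0.504
grip_force: 0.0
```

Run:
```python
from h import *
s=state(); print(s['eef_pos'],s['tcp_rot'])
im,d,K,T=snap('wrist','w1.png'); P=cloud(d,K,T)
near=np.hypot(P[...,0]-597,P[...,1]-16)
for n,m in [('bar',(near<45)&(P[...,2]>17)&(P[...,2]<40)),('lid',(near<92)&(P[...,2]>2)&(im.min(-1)>110))]:
    r=cv2.minAreaRect(P[m][:,:2].astype(np.float32)); print(n,m.sum(),r,np.median(P[m][:,2]))
```

```text
[596.10142559  16.44535377 214.74400165] [ 3.14142315e+00 -2.65134210e-04 -1.94508221e-02]
bar 527 ((598.240966796875, 14.344069480895996), (11.63880729675293, 49.356475830078125), 88.40735626220703) 26.255012193461262
lid 11066 ((600.612548828125, 27.914596557617188), (127.38579559326172, 148.6746063232422), 87.62287139892578) 4.397793802370842
```

View pics/w1.png

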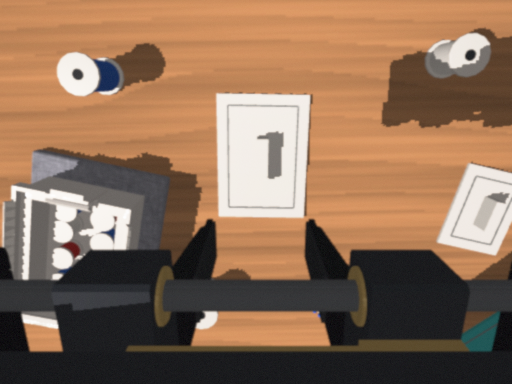

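The fitting lid is centred under the tool, with its bar at about pixel (272,155). The bar measures (598, 14.4) mm with a yaw of −1.6°, and the tub is at lower left. Descending.

Call:
arm_command(
  rows=[
    [[0.008,0.008,0.16],0.002],
    [[0,0,0.16],0],
    [[0,0,0.16],0],
    [[0,0,0.16],0],
    [[0,0,0.13],0],
  ],
)

```text
t: 3.2
eef_pos: [596.8, 12.7, 20.1]
tcp_rot: [3.142, 0.001, -0.026]
ft_force: [-0.3, 0.1, -0.4]
opening: 0.503
grip_force: 0.0
```

Call:
arm_command(
  rows=[
    [[0,0,0.035],0],
    [[0,0,0.02],0],
    [[0,0,0],0],
    [[0,0,0],0],
    [[0,0,0],0],
  ],
)

```text
t: 3.7
eef_pos: [598.0, 12.6, 9.8]
tcp_rot: [3.141, -0.002, -0.029]
ft_force: [-0.3, -0.6, 0.3]
opening: 0.501
grip_force: 0.0
```

Call:
arm_command(
  rows=[
    [[0,0,0],0],
    [[0,0,0],0],
    [[0,0,0],0],
    [[0,0,0],0],
    [[0,0,0],0],
  ],
  claw=0,
)

```text
t: 4.2
eef_pos: [597.3, 12.7, 8.4]
tcp_rot: [3.142, -0.0, -0.029]
ft_force: [0.2, -0.2, -0.2]
opening: 0.136
grip_force: 0.2
```

Call:
arm_command(
  rows=[
    [[0,0,0],0],
    [[0,0,0],0],
    [[0,0,-0.02],0],
    [[0,0,-0.1],0],
    [[0,0,-0.18],0],
  ],
)

```text
t: 4.7
eef_pos: [595.9, 12.8, 82.1]
tcp_rot: [-3.141, 0.005, -0.029]
ft_force: [0.1, -0.4, -0.1]
opening: 0.125
grip_force: 30.0
```

Call:
arm_command(
  rows=[
    [[0,0,-0.16],0.018],
    [[0,0,-0.16],0.018],
    [[0,0,-0.16],0.018],
    [[0,0,-0.1],0.017],
    [[0,0,0],0],
  ],
)

```text
t: 5.2
eef_pos: [598.4, 12.6, 232.4]
tcp_rot: [-3.141, -0.006, -0.254]
ft_force: [-0.2, 0.1, -0.7]
opening: 0.125
grip_force: 30.0
```

Call:
arm_command(
  rows=[
    [[-0.12,0,0],0],
    [[-0.16,0,0],0],
    [[-0.16,0,0],0],
    [[-0.16,0,0],0],
    [[-0.04,0,0],0],
  ],
)

```text
t: 5.7
eef_pos: [438.6, 53.4, 227.7]
tcp_rot: [3.141, 0.003, -0.251]
ft_force: [1.2, 0.5, -1.4]
opening: 0.123
grip_force: 30.0
```

Run:
```python
from h import *
s=state(); print(s['eef_pos'],s['tcp_rot'],s['opening'],s['grip_force'])
im,d,K,T=snap('wrist','w2.png')
np.savez('w2.npz',im=im,d=d,K=K,T=T)
for c in ['wrist','scene','side']:
    if c!='wrist': snap(c)
    for n in ['tub_mouth','tub_lip','catch_nose','spool_red','lid_mid']:
        for r in models.mark_of(c,n)[:2]: print(c,n,np.round(r['position'],1),round(r['confidence'],2))
```

```text
[438.62718524  53.37980767 227.69644751] [ 3.14097316e+00  2.66432247e-03 -2.50747930e-01] 0.12332180176128586 29.999957978725433
wrist tub_mouth [505.2 211.7  61.5] 0.94
wrist tub_lip [439.4 228.5  71.6] 0.63
wrist catch_nose [564.5 197.1  76.2] 0.95
wrist catch_nose [440.7  52.8 216.6] 0.16
wrist spool_red [383.  242.6  -1.9] 0.27
wrist lid_mid [442.1  53.5 233.9] 0.8
scene tub_mouth [ 525.6 -244.    12. ] 0.59
scene tub_lip [437.9 229.2  72. ] 0.76
scene tub_lip [ 6.835e+02 -3.743e+02 -2.000e-01] 0.65
scene catch_nose [562.2 198.6  69.9] 0.71
scene catch_nose [ 680.9 -374.1   -1.1] 0.62
scene spool_red [425.   89.4  -0.7] 0.77
scene spool_red [444.3  48.2 231.3] 0.67
scene lid_mid [ 324.4 -284.6   15.9] 0.77
scene lid_mid [539.1 485.5  15.7] 0.73
side tub_mouth [504.7 218.5  63.2] 0.57
side tub_mouth [439.8  50.3 232.1] 0.33
side tub_lip [440.9 230.9  69.3] 0.65
side catch_nose [567.9 197.5  72. ] 0.59
side spool_red [428.2  90.9  -1.4] 0.71
side lid_mid [ 323.2 -291.8   14.3] 0.98
side lid_mid [437.7  52.  230.8] 0.93
```

View pics/w2.png

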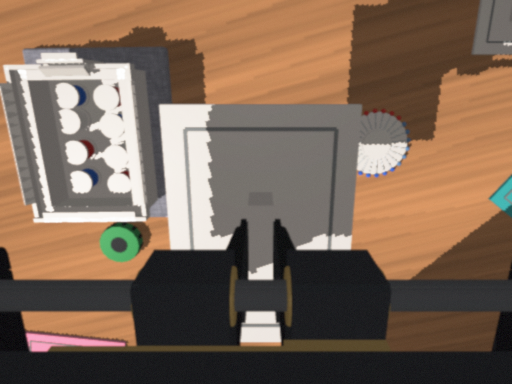

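The tub is fully visible at left: catch at (60,62), lip at (80,215). The lid is held level at the centre. Now I'll fit the tub frame and the lid-in-hand pose from this depth image.

Run:
```python
from h import *
z=np.load('w2.npz'); P=cloud(z['d'],z['K'],z['T']); im=z['im']
m=(np.hypot(P[...,0]-505,P[...,1]-214)<125)&(P[...,2]>58)&(P[...,2]<95)
q=P[m]
for lo,hi in [(58,95),(68,76),(76,95)]:
    a=q[(q[:,2]>lo)&(q[:,2]<hi)]; print(lo,hi,len(a),cv2.minAreaRect(a[:,:2].astype(np.float32)))
c=np.array([505,213]); y=-0.25
R=np.array([[np.cos(y),np.sin(y)],[-np.sin(y),np.cos(y)]])
f=(q[:,:2]-c)@R.T
print('end -x: x,z'); 
s=(abs(f[:,1])<35)
for lab,ss,k in [('x',s,0),('y',abs(f[:,0])<40,1)]:
    b=np.round(f[ss,k]/2)*2
    print(lab,[(int(v),int((b==v).sum()),int(np.median(q[ss][b==v,2]))) for v in np.unique(b)])
# yaw from long-side flare tops: y of the crest per x slice
for sg in (1,-1):
    t=(sg*f[:,1]>45)&(abs(f[:,0])<60)
    xs=f[t,0];ys=f[t,1];zs=q[t,2]; k=zs>74
    print('side',sg,k.sum(),np.polyfit(xs[k],ys[k],1) if k.sum()>5 else None)
l=(np.hypot(P[...,0]-439,P[...,1]-53)<100)&(P[...,2]>190)&(im.min(-1)>40)
p=P[l]; p=p[(p[:,2]>215)&(p[:,2]<232)]
A=np.c_[p[:,:2]-[439,53],np.ones(len(p))]; print('lid plane',np.linalg.lstsq(A,p[:,2],rcond=None)[0],len(p))
g=(p[:,:2]-[438.6,53.4])@R.T; print('lid extents x,y',np.percentile(g[:,0],[.5,99.5]),np.percentile(g[:,1],[.5,99.5]))
```

```text
58 95 10412 ((507.8563537597656, 214.22142028808594), (122.261474609375, 158.6293182373047), 76.30525970458984)
68 76 3577 ((505.317138671875, 215.16700744628906), (121.62638092041016, 153.24740600585938), 76.30525970458984)
76 95 1809 ((508.8182373046875, 213.8046875), (121.8664779663086, 156.3639373779297), 75.90201568603516)
end -x: x,z
x [(-78, 1, 72), (-76, 103, 73), (-74, 121, 73), (-72, 128, 73), (-70, 139, 73), (-68, 234, 72), (-66, 228, 65), (-64, 193, 63), (-62, 7, 60), (60, 47, 64), (62, 153, 64), (64, 227, 65), (66, 194, 75), (68, 161, 77), (70, 210, 79), (72, 132, 72), (74, 197, 73), (76, 148, 80), (78, 76, 81), (80, 106, 81), (82, 37, 81)]
y [(-60, 10, 76), (-58, 197, 76), (-56, 174, 77), (-54, 225, 64), (-52, 90, 72), (-50, 17, 71), (-48, 102, 64), (-46, 165, 64), (-44, 166, 64), (-42, 162, 64), (-40, 67, 64), (42, 20, 63), (44, 351, 62), (46, 175, 64), (48, 163, 64), (50, 181, 64), (52, 160, 64), (54, 593, 68), (56, 353, 73), (58, 341, 75), (60, 210, 77), (62, 48, 76), (64, 2, 75)]
side 1 964 [9.62736064e-03 5.85243409e+01]
side -1 652 [ 1.00750825e-02 -5.64787537e+01]
lid plane [-2.95389726e-03  1.87166622e-04  2.23744827e+02] 26658
lid extents x,y [-67.17022954  70.35915906] [-49.55187669  49.49991044]
```

Call:
arm_command(
  rows=[
    [[-0.0913,-0.1374,0],-0.0035],
    [[-0.0913,-0.1374,0],0],
    [[-0.0913,-0.1374,0],0],
    [[-0.0913,-0.1374,0],0],
    [[-0.0913,-0.1374,0],0],
  ],
)

```text
t: 7.1
eef_pos: [372.3, 248.3, 228.5]
tcp_rot: [-3.141, -0.0, -0.242]
ft_force: [1.1, -0.6, -0.2]
opening: 0.127
grip_force: 30.0
```

Call:
arm_command(
  rows=[
    [[0,0,0.13],0],
    [[0,0,0.15],0],
    [[0,0,0.15],0],
    [[0,0,0.08],0],
    [[0,0,0.02],0],
  ],
)

```text
t: 7.6
eef_pos: [372.3, 246.5, 94.1]
tcp_rot: [3.139, 0.003, -0.241]
ft_force: [0.2, -0.0, -0.9]
opening: 0.122
grip_force: 30.0
```

Call:
arm_command(
  rows=[
    [[0,0,0.02],0],
    [[0,0,0.01],0],
    [[0,0,0.01],0],
    [[0,0,0.01],0],
    [[0,0,0.01],0],
  ],
)

```text
t: 8.1
eef_pos: [373.3, 247.0, 81.1]
tcp_rot: [-3.141, -0.001, -0.241]
ft_force: [0.4, 0.0, -0.4]
opening: 0.125
grip_force: 30.0
```

Call:
arm_command(
  rows=[
    [[0,0,0.012],0],
    [[0,0,0.012],0],
    [[0,0,0.012],0],
    [[0,0,0],0],
    [[0,0,0],0],
  ],
)

```text
t: 8.6
eef_pos: [373.0, 246.9, 71.9]
tcp_rot: [3.141, 0.0, -0.241]
ft_force: [-1.9, 0.9, 5.6]
opening: 0.125
grip_force: 30.0
```

Call:
arm_command(
  rows=[
    [[0,0,0.01],0],
    [[0,0,0.01],0],
    [[0,0,0],0],
    [[0,0,0],0],
    [[0,0,0],0],
  ],
)

```text
t: 9.1
eef_pos: [373.0, 246.8, 66.9]
tcp_rot: [3.141, 0.0, -0.241]
ft_force: [-3.9, 0.9, 5.0]
opening: 0.127
grip_force: 30.0
```

Run:
```python
from h import *
s=state(); print(s['eef_pos'],s['ft_force'],s['moment'])
im,d,K,T=snap('wrist','w3.png'); P=cloud(d,K,T)
x,y,z=s['eef_pos']; r=P[...,:2]-[x,y]; c,sn=np.cos(-.24),np.sin(-.24)
fx=r[...,0]*c+r[...,1]*sn; fy=-r[...,0]*sn+r[...,1]*c
m=(abs(fy)>20)&(abs(fy)<48)&(fx>5)&(fx<64)&(abs(P[...,2]-(z-4))<25)
print(m.sum(),np.polyfit(fx[m],P[...,2][m]-z,1))
```

```text
[372.96118898 246.84101216  66.94494913] [-3.92838274  0.94897374  4.97295758] [ 0.18618089  0.37641879 -0.01282375]
12088 [ 0.15236591 -3.54794799]
```

Pressing works: the lid has turned in the grip to 8.7° at 5 N. I'll go a little further, then lift.

Call:
arm_command(
  rows=[
    [[0,0,0.009],0],
    [[0,0,0.008],0],
    [[0,0,0],0],
    [[0,0,0],0],
    [[0,0,0],0],
  ],
)

```text
t: 9.65
eef_pos: [373.0, 246.8, 62.6]
tcp_rot: [3.141, 0.0, -0.241]
ft_force: [-3.2, 1.9, 5.6]
opening: 0.123
grip_force: 30.0
```

Call:
arm_command(
  rows=[
    [[0,0,-0.04],0],
    [[0,0,-0.1],0],
    [[0,0,-0.15],0],
    [[0,0,-0.1],0],
    [[0,0,0],0],
  ],
)

```text
t: 10.15
eef_pos: [374.5, 247.4, 163.4]
tcp_rot: [-3.138, -0.005, -0.241]
ft_force: [1.0, -0.0, -1.4]
opening: 0.124
grip_force: 30.0
```

Run:
```python
from h import *
s=state(); print(s['eef_pos'],s['ft_force'],s['moment'])
im,d,K,T=snap('wrist','w4.png'); P=cloud(d,K,T)
x,y,z=s['eef_pos']; r=P[...,:2]-[x,y]; c,sn=np.cos(-.24),np.sin(-.24)
fx=r[...,0]*c+r[...,1]*sn; fy=-r[...,0]*sn+r[...,1]*c
m=(abs(fy)>20)&(abs(fy)<48)&(fx>5)&(fx<64)&(abs(P[...,2]-(z-4))<25)
print(m.sum(),np.polyfit(fx[m],P[...,2][m]-z,1))
k=(abs(fx)<90)&(abs(fy)<40)&(abs(P[...,2]-z)<35)&(im.min(-1)>40); print('x end',np.percentile(fx[k&(fx>40)],99.5))
k=(fx>20)&(fx<60)&(abs(fy)<60)&(abs(P[...,2]-z)<25); print('y ext',np.percentile(fy[k],[.5,99.5]))
print(models.mark_of('wrist','tub_mouth')[:1],models.mark_of('wrist','catch_nose')[:1])
```

```text
[374.52304983 247.39361677 163.38583014] [ 1.00006947 -0.01505918 -1.37789679] [ 0.1368525  -0.03099618  0.0441187 ]
12251 [ 0.22352925 -3.4126905 ]
x end 71.41934139187207
y ext [-49.58001702  49.41430015]
[{'position': [505.9, 212.0, 60.6], 'confidence': 0.59}] []
```

View pics/w4.png

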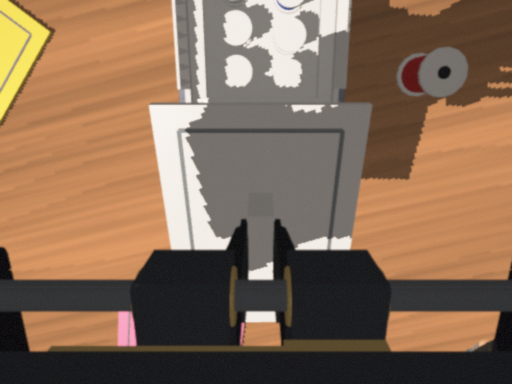

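The lid is tilted 12.6° in the grip with its lip end down and is centred laterally. The tub is straight ahead, with its flares at columns 180 and 345. Moving over the mouth, then down to just inside the lip.

Call:
arm_command(
  rows=[
    [[0.08,0.001,0],0],
    [[0.14,0.001,0],0],
    [[0.16,0.002,0],0],
    [[0.12,0.001,0],0],
    [[0.065,0.001,0],0],
  ],
)

```text
t: 10.8
eef_pos: [511.6, 210.7, 158.4]
tcp_rot: [3.14, 0.002, -0.243]
ft_force: [0.2, 0.9, -1.0]
opening: 0.125
grip_force: 30.0
```

Call:
arm_command(
  rows=[
    [[0,0,0.08],0],
    [[0,0,0.1],0],
    [[0,0,0.06],0],
    [[0,0,0.02],0],
    [[0,0,0],0],
  ],
)

```text
t: 11.3
eef_pos: [509.4, 211.4, 93.8]
tcp_rot: [3.14, 0.002, -0.241]
ft_force: [0.6, 0.3, 0.3]
opening: 0.124
grip_force: 30.0
```

Run:
```python
from h import *
s=state(); print(s['eef_pos'],s['tcp_rot'],s['ft_force'],s['moment'])
p=s['eef_pos'][:2]-[504.6,214.1]; c,n=np.cos(-.24),np.sin(-.24)
print('tub frame',p[0]*c+p[1]*n,-p[0]*n+p[1]*c)
im,d,K,T=snap('side'); 
u,v=pix([505,214,75],K,T); u,v=int(u),int(v)
cv2.imwrite('pics/s2.png',cv2.resize(im[v-75:v+75,u-100:u+100,::-1],None,fx=4,fy=4,interpolation=3))
```

```text
[509.37497874 211.42998715  93.81242553] [ 3.14015594e+00  2.26173088e-03 -2.41399818e-01] [0.56979651 0.33041685 0.25031072] [0.07137914 0.07725282 0.03319723]
tub frame 5.272787246732664 -1.4584598914629499
```

View pics/s2.png

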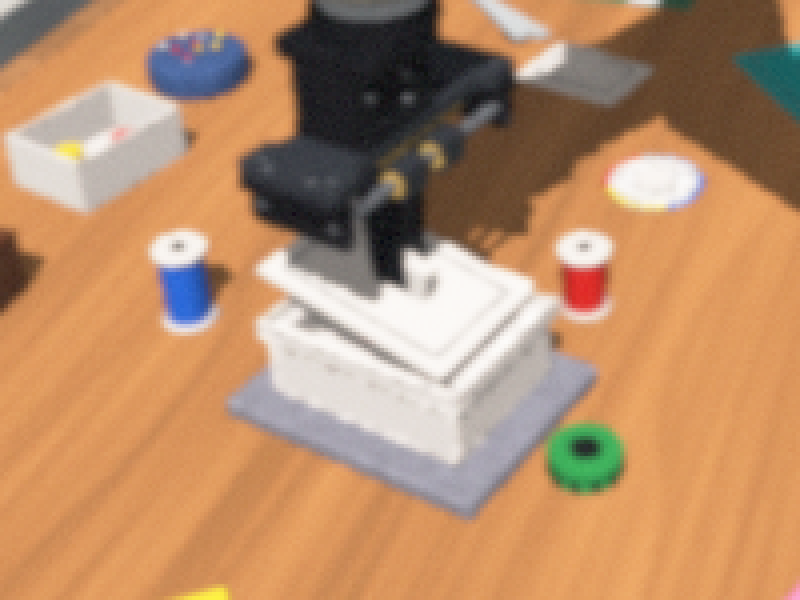

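The crop shows the lid tilted over the tub, lip edge low at (440,370) and just inside the mouth. Correcting y by 1.5 mm and lowering.

Call:
arm_command(
  rows=[
    [[0.006,-0.006,0],0],
    [[0,0,0.01],0],
    [[0,0,0.01],0],
    [[0,0,0.008],0],
    [[0,0,0],0],
  ],
)

```text
t: 11.85
eef_pos: [511.6, 212.7, 87.9]
tcp_rot: [3.141, 0.0, -0.241]
ft_force: [-0.7, -0.5, -0.2]
opening: 0.123
grip_force: 30.0
```

Call:
arm_command(
  rows=[
    [[0,0,0.006],0],
    [[0,0,0.004],0],
    [[0,0,0],0],
    [[0,0,0],0],
    [[0,0,0],0],
  ],
)

```text
t: 12.35
eef_pos: [511.7, 212.8, 85.7]
tcp_rot: [3.142, -0.0, -0.241]
ft_force: [-0.7, 0.5, 0.1]
opening: 0.121
grip_force: 30.0
```

```bash
cat > st.py <<'E'
from h import *
s=state(); print(s['eef_pos'],s['tcp_rot'],s['ft_force'],s['moment'])
p=s['eef_pos'][:2]-[504.6,214.1]; c,n=np.cos(-.24),np.sin(-.24)
print('tub frame',p[0]*c+p[1]*n,-p[0]*n+p[1]*c)
f=s['ft_force']; print('F tub',f[0]*c+f[1]*n,-f[0]*n+f[1]*c,f[2])
E
python3 st.py
```

```text
[511.7244968  212.7503996   85.67751934] [ 3.14157584e+00 -1.48173470e-04 -2.41321927e-01] [-0.68102832  0.45363447  0.12706399] [0.00478279 0.03846447 0.04588224]
tub frame 7.241097854767349 0.38259348696738593
F tub -0.7693387700918239 0.2787501645340904 0.1270639856262839
```

Call:
arm_command(
  rows=[
    [[0,0,0.006],0],
    [[0,0,0.004],0],
    [[0,0,0],0],
    [[0,0,0],0],
    [[0,0,0],0],
  ],
)

```text
t: 12.85
eef_pos: [511.8, 212.8, 83.2]
tcp_rot: [-3.142, -0.0, -0.241]
ft_force: [0.7, 0.4, 1.5]
opening: 0.124
grip_force: 30.0
```

```bash
python3 st.py
```

```text
[511.75078653 212.75216529  83.19330671] [-3.14155389e+00 -2.23785030e-04 -2.41395691e-01] [0.67884255 0.41820122 1.46028687] [0.00490553 0.08355748 0.00468384]
tub frame 7.266214356617419 0.39055770301551807
F tub 0.5599780204935131 0.5675773840988546 1.460286866814787
```

Call:
arm_command(
  rows=[
    [[-0.01,0,0],0],
    [[-0.01,0,0],0],
    [[-0.01,0,0],0],
    [[-0.008,0,0],0],
    [[0,0,0],0],
  ],
)

```text
t: 13.35
eef_pos: [502.0, 215.1, 83.1]
tcp_rot: [3.141, 0.0, -0.241]
ft_force: [-1.0, 0.0, 2.3]
opening: 0.126
grip_force: 30.0
```

```bash
python3 st.py
```

```text
[502.01859112 215.10126918  83.12693305] [ 3.14137765e+00  4.02254695e-04 -2.41264967e-01] [-0.95998204  0.01256095  2.27655167] [ 0.18201196  0.31637459 -0.01950477]
tub frame -2.745424789159009 0.3589631111368857
F tub -0.9354527870425728 -0.21598932225592735 2.276551665952923
```

Call:
arm_command(
  rows=[
    [[-0.006,0,0],0],
    [[-0.006,0,0],0],
    [[0,0,0],0],
    [[0,0,0],0],
    [[0,0,0],0],
  ],
)

```text
t: 13.85
eef_pos: [499.4, 215.7, 83.0]
tcp_rot: [3.141, 0.0, -0.241]
ft_force: [-0.4, -0.2, 2.5]
opening: 0.125
grip_force: 30.0
```

```bash
python3 st.py
python3 - <<'E'
from h import *
im,d,K,T=snap('side')
u,v=pix([470,222,70],K,T); u,v=int(u),int(v)
cv2.imwrite('pics/s3.png',cv2.resize(im[v-45:v+45,u-60:u+60,::-1],None,fx=6,fy=6,interpolation=3))
im,d,K,T=snap('wrist'); P=cloud(d,K,T); s=state()
x,y,z=s['eef_pos']; r=P[...,:2]-[x,y]; c,sn=np.cos(-.24),np.sin(-.24)
fx=r[...,0]*c+r[...,1]*sn; fy=-r[...,0]*sn+r[...,1]*c
m=(abs(fy)>20)&(abs(fy)<45)&(fx>5)&(fx<62)&(abs(P[...,2]-(z-4))<25)
print(m.sum(),np.polyfit(fx[m],P[...,2][m]-z,1))
E
```

```text
[499.37845164 215.73392162  83.03934942] [ 3.14136406e+00  3.80885872e-04 -2.41364940e-01] [-0.43745325 -0.24298453  2.47298274] [ 0.17566666  0.25568276 -0.04769898]
tub frame -5.460275670306822 0.34591435623526046
F tub -0.36715689359554143 -0.34000388545857524 2.4729827419779244
10424 [ 0.21476823 -3.40196583]
```

View pics/s3.png

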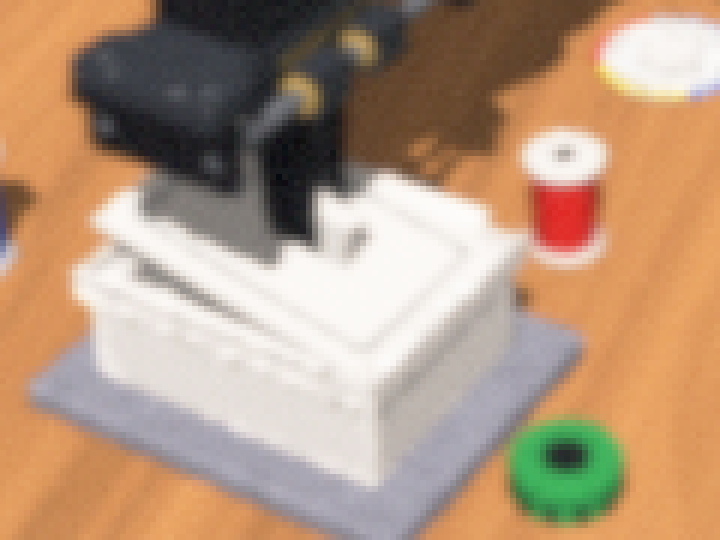

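Call:
arm_command(
  rows=[
    [[-0.004,0,0],0],
    [[-0.004,0,0],0],
    [[0,0,0],0],
    [[0,0,0],0],
    [[0,0,0],0],
  ],
)

```text
t: 14.45
eef_pos: [498.6, 216.1, 83.4]
tcp_rot: [-3.141, -0.002, -0.241]
ft_force: [5.2, -1.9, 2.7]
opening: 0.123
grip_force: 30.0
```

```bash
python3 st.py
```

```text
[498.58316623 216.13299948  83.40157203] [-3.14098196e+00 -2.25325627e-03 -2.41148589e-01] [ 5.22464784 -1.86072272  2.6746278 ] [-0.28188199 -0.76813586  0.02974369]
tub frame -6.32762844805373 0.5445124053500814
F tub 5.5171975315631 -0.5654781249893142 2.674627800877872
```

The edge is tucked and against the end wall at 5.5 N. Now swinging the other end down partway, moving +x to follow the arc, before releasing.

Call:
arm_command(
  rows=[
    [[0.002,0,0.008],0],
    [[0.002,0,0.008],0],
    [[0.003,0,0.008],0],
    [[0.003,0,0.008],0],
    [[0,0,0],0],
  ],
)

```text
t: 14.95
eef_pos: [500.4, 215.6, 75.0]
tcp_rot: [-3.141, -0.001, -0.241]
ft_force: [4.5, -1.1, 5.1]
opening: 0.126
grip_force: 30.0
```

```bash
python3 st.py
cat > tilt.py <<'E'
from h import *
im,d,K,T=snap('wrist'); P=cloud(d,K,T); s=state()
x,y,z=s['eef_pos']; r=P[...,:2]-[504.6,214.1]; c,sn=np.cos(-.24),np.sin(-.24)
fx=r[...,0]*c+r[...,1]*sn; fy=-r[...,0]*sn+r[...,1]*c
m=(abs(fy)>20)&(abs(fy)<45)&(fx>5)&(fx<60)&(P[...,2]>55)&(P[...,2]<110)
print('top plane slope,z@0',m.sum(),np.polyfit(fx[m],P[...,2][m],1))
m=(abs(fy)>25)&(abs(fy)<45)&(fx>50)&(fx<90)&(P[...,2]>50); b=np.round(fx[m]/2)*2
print([(int(v),int((b==v).sum()),round(float(np.median(P[...,2][m][b==v])),1)) for v in np.unique(b)])
E
python3 tilt.py
```

```text
[500.36035077 215.64370928  75.00811226] [-3.14139841e+00 -5.30584966e-04 -2.41440835e-01] [ 4.54255044 -1.12312672  5.07937161] [-0.10389647 -0.35056946  0.06082175]
tub frame -4.485076046593596 0.49168768760263104
F tub 4.679321917423408 -0.011159461889525435 5.079371607817178
top plane slope,z@0 10270 [ 0.14355239 72.71896451]
[(50, 167, 80.0), (52, 344, 80.2), (54, 333, 80.7), (56, 345, 80.7), (58, 359, 80.9), (60, 380, 81.2), (62, 359, 81.6), (64, 385, 81.8), (66, 498, 81.6), (68, 342, 58.6), (70, 274, 64.8), (72, 318, 65.5), (74, 199, 65.4)]
```

Call:
arm_command(
  rows=[
    [[0.003,0,0.008],0],
    [[0.002,0,0.004],0],
    [[0,0,0],0],
    [[0,0,0],0],
    [[0,0,0],0],
  ],
)

```text
t: 15.5
eef_pos: [501.3, 215.3, 72.2]
tcp_rot: [-3.142, -0.0, -0.241]
ft_force: [3.0, -0.4, 5.0]
opening: 0.124
grip_force: 30.0
```

Call:
arm_command(
  rows=[
    [[0,0,0],0],
    [[0,0,0],0],
    [[0,0,-0.012],0],
    [[0,0,-0.012],0],
    [[0,0,-0.02],0],
  ],
  claw=0.4,
)

```text
t: 16.0
eef_pos: [501.0, 215.2, 83.1]
tcp_rot: [3.141, 0.001, -0.241]
ft_force: [0.1, 0.6, 0.5]
opening: 0.396
grip_force: 0.0
```

Call:
arm_command(
  rows=[
    [[0,0,-0.06],0],
    [[0,0,-0.12],0],
    [[0,0,-0.1],0],
    [[-0.02,0,-0.06],0],
    [[0,0,0],0],
  ],
)

```text
t: 16.5
eef_pos: [496.7, 216.8, 170.2]
tcp_rot: [-3.14, -0.003, -0.241]
ft_force: [0.7, 0.3, 0.3]
opening: 0.398
grip_force: 0.0
```

```bash
python3 st.py; python3 tilt.py
python3 - <<'E'
from h import *
im,d,K,T=snap('wrist','w5.png')
E
```

```text
[496.70490234 216.79429265 170.20031091] [-3.13992091e+00 -2.93300714e-03 -2.41203167e-01] [0.65873436 0.3130708  0.33964517] [ 0.01004798  0.0064186  -0.0100129 ]
tub frame -8.309248612872482 0.7403833165132376
F tub 0.5654359494385691 0.46068044002505265 0.33964516749130447
top plane slope,z@0 4642 [ 0.09735457 74.42711217]
[(50, 63, 79.1), (52, 151, 79.6), (54, 160, 79.8), (56, 159, 80.1), (58, 118, 79.9), (60, 153, 80.3), (62, 164, 80.4), (64, 163, 80.5), (66, 168, 80.7), (68, 155, 64.2), (70, 110, 64.9), (72, 162, 70.6), (74, 80, 70.6)]
```

View pics/w5.png

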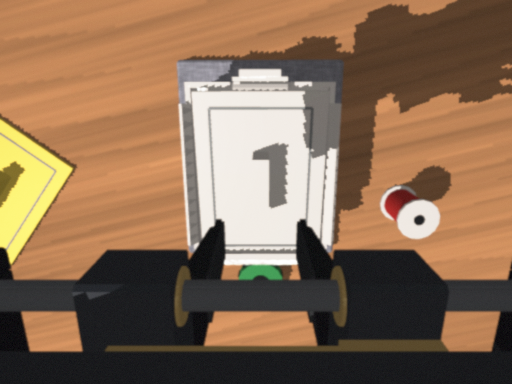

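The lid lies inside the flares, with its lip edge under the lip at row ~247. Its far edge rests on the catch at (262,85), tilted 5.6°. Shutting the fingers and moving over the catch end.

Call:
arm_command(
  rows=[
    [[0.06,0.003,0],0],
    [[0.1,0,0],0],
    [[0.065,0,0],0],
    [[0,0,0],0],
    [[0,0,0],0],
  ],
  claw=0,
)

```text
t: 17.1
eef_pos: [550.8, 201.9, 166.9]
tcp_rot: [3.141, 0.002, -0.242]
ft_force: [-0.3, -0.0, 0.8]
opening: 0.038
grip_force: 0.0
```

Call:
arm_command(
  rows=[
    [[0,0,0.08],0],
    [[0,0,0.12],0],
    [[0,0,0.08],0],
    [[0,0,0.04],0],
    [[0,0,0],0],
  ],
)

```text
t: 17.6
eef_pos: [550.0, 202.3, 87.0]
tcp_rot: [3.14, 0.002, -0.241]
ft_force: [0.1, -1.0, -0.6]
opening: 0.003
grip_force: 0.0
```

```bash
python3 st.py
```

```text
[549.98709144 202.31126188  87.00174034] [ 3.14038980e+00  2.15177292e-03 -2.41064825e-01] [ 0.07603173 -0.97025284 -0.6220974 ] [ 0.0344611   0.00863594 -0.04852865]
tub frame 46.88841949349761 -0.6622181681082377
F tub 0.3044841606683167 -0.9243704904234868 -0.6220973980051008
```

Call:
arm_command(
  rows=[
    [[0,0,0.012],0],
    [[0,0,0.012],0],
    [[0,0,0.012],0],
    [[0,0,0.01],0],
    [[0,0,0],0],
  ],
)

```text
t: 18.1
eef_pos: [551.1, 202.4, 76.8]
tcp_rot: [-3.141, -0.001, -0.241]
ft_force: [0.8, 0.3, 2.3]
opening: 0.003
grip_force: 1.3
```

Call:
arm_command(
  rows=[
    [[0,0,0.01],0],
    [[0,0,0.01],0],
    [[0,0,0],0],
    [[0,0,0],0],
    [[0,0,0],0],
  ],
)

```text
t: 18.6
eef_pos: [551.3, 202.4, 71.9]
tcp_rot: [-3.141, -0.001, -0.241]
ft_force: [2.0, 0.1, 5.7]
opening: 0.003
grip_force: 2.6
```

Call:
arm_command(
  rows=[
    [[0,0,0.008],0],
    [[0,0,0.008],0],
    [[0,0,0],0],
    [[0,0,0],0],
    [[0,0,0],0],
  ],
)

```text
t: 19.1
eef_pos: [551.5, 202.4, 68.1]
tcp_rot: [-3.141, -0.002, -0.241]
ft_force: [2.3, 0.0, 6.5]
opening: 0.007
grip_force: 3.3
```

Call:
arm_command(
  rows=[
    [[0,0,0.008],0],
    [[0,0,0.008],0],
    [[0,0,0],0],
    [[0,0,0],0],
    [[0,0,0],0],
  ],
)

```text
t: 19.6
eef_pos: [551.5, 202.4, 64.4]
tcp_rot: [-3.141, -0.002, -0.241]
ft_force: [0.2, -0.1, 10.8]
opening: 0.004
grip_force: 5.1
```

Call:
arm_command(
  rows=[
    [[0,0,0.006],0],
    [[0,0,0.006],0],
    [[0,0,0],0],
    [[0,0,0],0],
    [[0,0,0],0],
  ],
)

```text
t: 20.1
eef_pos: [551.5, 202.4, 61.1]
tcp_rot: [-3.141, -0.002, -0.241]
ft_force: [0.6, -0.3, 5.7]
opening: 0.007
grip_force: 3.3
```

```bash
python3 st.py; python3 tilt.py
```

```text
[551.48203533 202.41349476  61.06385141] [-3.14095534e+00 -1.56233313e-03 -2.41402918e-01] [ 0.55677268 -0.34710625  5.73113663] [-0.00921706 -0.17912934  0.00238536]
tub frame 48.316214244169075 -0.20756339865292084
F tub 0.6233225145606934 -0.20481115034363773 5.731136631799717
top plane slope,z@0 2902 [9.83795603e-03 6.06094271e+01]
[(50, 129, 61.0), (52, 250, 61.1), (54, 250, 61.1), (56, 268, 61.4), (58, 283, 61.1), (60, 256, 61.1), (62, 271, 61.0), (64, 278, 61.1), (66, 269, 61.0), (68, 414, 61.5), (70, 487, 165.6), (72, 1022, 156.1), (74, 7957, 175.4), (76, 1323, 156.6), (78, 1987, 154.7), (80, 32, 154.5), (82, 28, 153.9)]
```

The force dropped from 10.8 N to 5.7 N and the lid is now level, so the catch has snapped. Retreating and checking.

Call:
arm_command(
  rows=[
    [[0,0,-0.02],0],
    [[0,0,-0.03],0],
    [[0,0,-0.1],0],
    [[0,0,-0.18],0],
    [[0,0,-0.18],0],
  ],
)

```text
t: 20.65
eef_pos: [549.9, 202.1, 189.2]
tcp_rot: [3.14, 0.002, -0.241]
ft_force: [0.0, -0.0, 0.2]
opening: 0.004
grip_force: 0.0
```

Call:
arm_command(
  rows=[
    [[-0.1,0,0],0],
    [[-0.16,0,0],0],
    [[-0.08,0,0],0],
    [[0,0,0],0],
    [[0,0,0],0],
  ],
)

```text
t: 21.15
eef_pos: [468.6, 222.7, 188.5]
tcp_rot: [-3.142, -0.0, -0.241]
ft_force: [0.4, 0.8, 0.6]
opening: 0.006
grip_force: 0.0
```

```bash
python3 st.py; python3 tilt.py
python3 - <<'E'
from h import *
im,d,K,T=snap('wrist'); P=cloud(d,K,T)
r=P[...,:2]-[504.6,214.1]; c,sn=np.cos(-.24),np.sin(-.24)
fx=r[...,0]*c+r[...,1]*sn; fy=-r[...,0]*sn+r[...,1]*c
m=(abs(fy)<15)&(fx>45)&(fx<95)&(P[...,2]>50)&(P[...,2]<100); b=np.round(fx[m]/2)*2
print([(int(v),round(float(np.median(P[...,2][m][b==v])),1)) for v in np.unique(b)])
u,v=pix([505,214,70],K,T);u,v=int(u),int(v);print(u,v)
v=max(v,90);cv2.imwrite('pics/w6.png',cv2.resize(im[v-90:v+90,u-120:u+120,::-1],None,fx=3,fy=3))
E
```

```text
[468.61759244 222.74442505 188.49500541] [-3.14150222e+00 -4.76252398e-04 -2.40830518e-01] [0.41506165 0.8048689  0.64590257] [0.0156306  0.03471473 0.03670491]
tub frame -37.005881425250855 -0.15645446423554255
F tub 0.21184569600486367 0.8804609720296844 0.6459025689031898
top plane slope,z@0 4255 [1.34881666e-03 6.76595122e+01]
[(50, 60, 67.6), (52, 121, 67.9), (54, 127, 67.5), (56, 149, 68.1), (58, 107, 67.6), (60, 143, 67.6), (62, 150, 67.6), (64, 113, 67.6), (66, 140, 67.6), (68, 104, 67.2), (70, 198, 68.0), (72, 149, 70.5), (74, 50, 70.5)]
[(46, 67.5), (48, 67.6), (50, 67.5), (52, 67.6), (54, 67.9), (56, 68.0), (58, 67.5), (60, 67.5), (62, 67.5), (64, 68.3), (66, 74.5), (68, 77.5), (70, 79.8), (72, 78.9), (74, 73.3), (76, 81.0), (78, 80.5), (80, 80.6), (82, 80.7)]
260 138
```

View pics/w6.png

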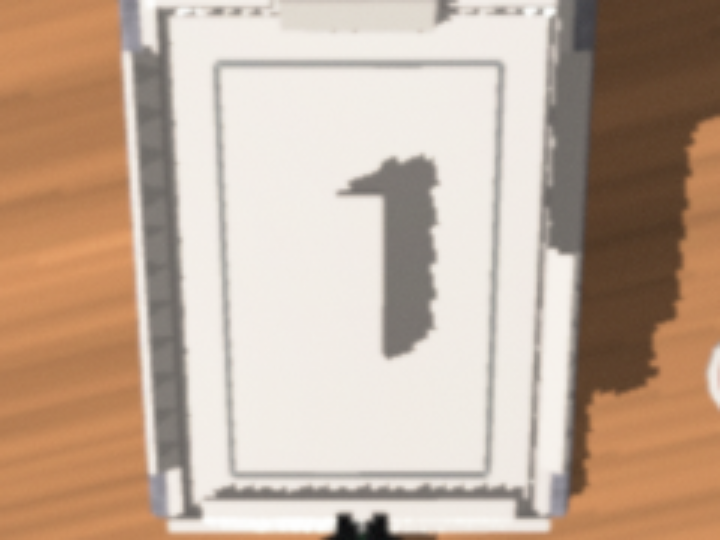

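The lid lies flat: its top is at 67.6 mm, which is ledge + 4 mm, with a slope of 0.001. The catch nose overlaps it at (360,20) and the lip covers its near edge at (365,505). The arm is clear, so I'm handing in.

```bash
python3 -c "
from h import *
print(env.job_done())"
```

```text
the job is handed in; nothing more can be done
None
```

The larger lid is tucked under the lip, snapped under the catch and lying flat and fully home; pressing peaked at about 11 N in the readings, the small lid and other things were not touched, and the job was handed in at about 21 s.

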